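# Open the latched chest of flute blanks

## Robot

A 6-joint arm with a two-finger parallel gripper is mounted at the origin on the work surface. World frame = base frame: x ahead of the robot, y to its left, z up, the work surface at z = 0. Lengths are in m, angles in rad, forces in N, time in s.
With the tool pointing down it reaches from about 0.4 to 0.925 m from the base axis. Payload 12.5 kg.
Tool frame: the origin (TCP) lies at the very end of the fingers, on their centre line; the grasp point (between the pads) lies 19 mm behind it; z points along the fingers, y is the line along which they close (so a half turn about z gives the same grasp; the last joint's range is limited). The gripper opens to 95 mm and grips with 3 to 60 N. Pads are 20 mm wide; open, the fingers measure 119 mm over their backs; the gripper's body (75 mm by 180 mm) begins 59 mm behind the grasp point.
Start: joints at [-1.323, 0.491, 1.559, -0, 1.092, -0.106], TCP at [0.217, -0.586, 0.215] pointing down, gripper open.
Joint ranges: [-3.1, 3.1], [-0.84, 2.19], [0.05, 2.79], [-1.13, 4.28], [0.06, 2.93], [-2.69, 2.69]. Speed limits (rad/s): [2.22, 2.22, 2.79, 3.14, 3.14, 3.14].

## Interface

Orientations are given as a unit quaternion [x, y, z, w].
In Python, from plant import r gives the robot as it stands.
- The arm moves only by the tool drive_tool, never from a script. Its argument "increments" is a list of rows, each an object with "gripper": the finger opening in cm, from 0 to 9.51; "translation": the shift along the tool's x, y, z in cm, a list of three; "dr": the turn, a rotation vector about the tool's x, y, z in rad, a list of three. A call has 1 to 20 rows; each row shifts and turns the commanded pose from where the row before left it, along the tool's axes as they then stand; what a row does not reach is not made up. A row lasts 1/8 s, in which the tool goes at most 62.5 mm and 10.7 degrees, less where a joint would pass 70% of its speed; a pose out of reach is approached as far as the arm can. A call is refused whole if a number of a shift passes 6.25 or a number of a turn 0.188, either way. A call with a gripper value outside its range is refused whole. The fingers move at their own pace and stop on an object; "newtons" is the grip in N (left out, the last holds). Time passes only in rows, so rows that do not move let the fingers close. It gives the time, the measured TCP pose, the force, the opening and the grip force at its end, in the units of the state.
- r.read_state(): the state, without advancing time (a new reading comes with each control period).
- r.camera(name): name is "scene" or "side" or "wrist"; returns a dict with "image" (384x512x3 uint8, blue, green, red), "intrinsics" (3x3 intrinsics, pixels), "R" (3x3) and "t" (3): a world point X has camera coordinates R X + t; the wrist camera has in their place "mount" (4x4, takes a point from camera to tool coordinates, whose origin is the TCP and whose axes are the flange's). Camera axes: x right, y down, z forward; pixel columns grow to the right and rows downward; lengths in m; the calibration is good to about 2 mm. A picture is of the moment at which its call begins: read the wrist's pose just before it. There is no depth.
- r.finish_job(): hands the job in; it is judged then, once.
Trained networks look in the newest picture that a camera, given by its name, has taken for a name from the list of things; names that differ only in an ending like _2 or _b are one class to them, and where a whole thing is asked for, a point or a joint stands for the part that bears it (a point fixed in the world has none). Each returns a list of dicts, best first, with "p" (0 to 1); they miss things now and then, are a little off and sometimes report something else, mostly with a low value. They report only what shows in the picture. A call takes as long as a camera call.
- r.outline_of(camera, target): "mask" (384x512 bool, what is visible of it) and "rect" ([left, top, right, bottom] in pixels, round what is visible of it).
The state is a dict: "time": time; "q": joint angles; "joint_vel": joint speeds; "effort": joint torques, N m; "position": TCP position; "tcp_rot": TCP orientation; "force": force on the tool from outside, world axes, zero at the start; "torque": the same for the moment, N m; "finger_gap": finger opening in m; "gripper_force": force on a finger pad.
Only numpy, scipy, OpenCV 4.12 (cv2) and the standard library are available. Lean on these libraries where they do the work, as an engineer would, in place of code of your own. Each camera call takes 0.05 s, during which the arm holds its last target. There are 200 camera calls.

## Task

Open the grey chest on the flute maker's bench: press the release button so that the T-handle pops out, turn the handle a quarter turn anticlockwise to its stop, and lift the lid part-way by it. Then let go, and with a fresh hold push the lid right up until it stands fully open. Leave the other things on the bench where they are.

Things in the scene. Friction and masses are not known exactly. Their poses are not given: they have to be found in the camera images.
- chest: Grey steel chest bolted to the bench, 220 deep (x) x 340 wide (y) x 140 mm high with its lid. Origin: centre of its underside, on the bench; x points from its front to its hinge side, y to its left, z up. The lid is a cap 40 mm deep, flush with the 100 mm body all round, hinged along the top of the back wall.
- latch_plate (a point): Where the T-handle's axis meets the top of the aluminium latch plate (198 x 66 mm, 5 mm proud of the lid, along the lid's front): at chest x = -60, y = +35, z = 145 mm with the lid shut. The plate carries the T-handle in a narrow dish and, 105 mm to the chest's right (-y), the round black release button.
- button_top (a point): Centre of the top face of the release button: 28 mm across, 10 mm proud of the latch plate, moves straight down 6 mm. It frees the handle, which then springs out by itself, after about 4 to 5 mm, at 3 to 6 N; it springs back.
- tee_grip (a point): Middle of the T-handle's round steel cross-bar, 18 mm across, 90 mm long along this frame's y; z points out of the lid. Stowed, the bar lies along the chest's y in its dish, 2 mm proud of the plate: no grip. Popped out, it is 29 mm above the plate, 20 mm free below, on a stem 14 to 22 mm across. A spring holds it out with about 3 N; pushed back in line with the dish it catches again.
- tee (a joint): How far the T-handle has come out, m: 0 stowed, 0.036 fully out.
- spindle (a joint): Turn of the T-handle, rad, anticlockwise seen from above the lid: 0 latched (bar along the chest's y), 1.57 at its stop (bar along the chest's x). It can turn only when popped out, against about 0.1 N m, and stays where it is left. The lid is freed beyond about 1.2.
- lid (a joint): Opening of the lid, rad: 0 shut, 1.40 (80 degrees) fully open against its stop. The hinges are balanced and stiff, so that the lid stays where it is left; moving it takes 2 to 4 N at the handle. The front edge swings up and away from the chest's front, towards the chest's +x.
- lid_hinge (a point): Middle of the hinge line, at chest x = +110, y = 0, z = 100 mm; the line runs along the chest's y. The handle's axis is 170 mm in front of it.
- lid_front (a point): Middle of the lower front edge of the lid, 220 mm from the hinge line; it moves with the lid. With the lid part-way up, this edge is the part of the lid nearest the chest's front, and anything pushed against it towards the chest's +x swings the lid up.
- glue: Yellow bottle with a red cap, 48 mm across, 150 mm tall, standing; origin at the centre of its foot. Bystander.
- mug: White mug, 80 mm across, 85 mm tall; origin at the centre of its foot. Bystander.
- file: Flat file with a wooden handle, 250 mm long, 24 mm thick, lying along its x; origin near its middle, on the bench. Bystander.
- offcut: Short piece of pale bamboo tube standing on end, 42 mm across, 85 mm tall; origin at the centre of its foot. Bystander.
- twine: Fat spool, 72 mm across, 60 mm tall, standing; origin at the centre of its foot. Bystander.
- carton: Dull red carton, 85 x 130 x 60 mm; origin at the centre of its underside. Bystander.
- brush: Brush, 190 mm long, lying along its x; origin at its middle, on the bench. Bystander.

How it is judged:
By the outcome, as a careful person would: the job done as asked, in the order asked, and still so for the second after the job is handed in, with the robot touching nothing.
It also fails if it takes over 58 s, if anything falls off the work surface, if the arm or the gripper's body presses on something with over 40 N, if the wrist force passes 120 N, or if a joint passes its speed limit or range.

## Working session

There is one attempt and no reset: what is moved stays moved. The work goes in short steps, Python scripts to look and compute and a tool call to move; the robot and the scene stay as the last step left them, time stands still between calls to the robot, and variables do not carry over. Pictures are saved under pics/ and viewed, at most 10 in all, crops included, and the job is handed in when it is done.

Besides the shell and the picture viewer there is one more tool, called after "Emit:" in YAML: its name, and indented under it one key for each argument. drive_tool: Moves the arm, as the interface text tells. Its arguments: {"type":"object","properties":{"increments":{"type":"array","items":{"type":"object","properties":{"gripper":{"type":"number"},"translation":{"type":"array","items":{"type":"number"}},"dr":{"type":"array","items":{"type":"number"}}}}},"newtons":{"type":"number"}},"required":["increments"]}

```bash
mkdir -p pics; ls; python3 - <<'E'
from plant import r
import cv2,numpy as np
s=r.read_state();print(s)
for n in("scene","side"):
    c=r.camera(n);cv2.imwrite(f"pics/{n}0.png",c["image"])
    print(n,c["intrinsics"],c["R"],c["t"])
    for t in("chest","latch_plate","button_top","tee_grip"):
        for d in r.outline_of(n,t)[:2]:
            m=d["mask"];ys,xs=np.nonzero(m);print(t,d["p"],d["rect"],xs.mean(),ys.mean())
E
```

```text
pics
{'time': 0.0, 'q': array([-1.32262578e+00,  4.91551010e-01,  1.55945573e+00, -3.89456059e-05,
        1.09171395e+00, -1.05604582e-01]), 'joint_vel': array([ 8.74665895e-05,  1.20593264e-03, -9.99731821e-04, -3.23187236e-05,
       -7.81519524e-04,  7.18057113e-05]), 'effort': array([ 2.62615674e-05, -6.12652159e+01, -2.58188045e+01,  6.92947232e-02,
        4.81447473e-02, -7.31311161e-05]), 'position': array([ 0.21647351, -0.58604538,  0.2140649 ]), 'tcp_rot': array([ 9.84394406e-01,  1.75975380e-01, -5.74025121e-05, -5.61356399e-04]), 'force': array([-0.5761393 ,  0.60593058, -0.17498113]), 'torque': array([-0.00905329,  0.03082391, -0.02191659]), 'gripper_force': 0.0, 'finger_gap': 0.0950987676532684}
scene [[364.45545664   0.         255.039454  ]
 [  0.         364.45545664 194.60092021]
 [  0.           0.           1.        ]] [[ 0.8310145   0.55608156  0.01371841]
 [ 0.3257039  -0.4664471  -0.82240141]
 [-0.45092334  0.68789563 -0.56874224]] [-0.45722286 -0.0878844   1.64059113]
chest 0.87 [193.1, 173.0, 286.0, 266.7] 239.17337075148114 216.0249454318678
latch_plate 0.73 [188.8, 170.4, 287.2, 243.9] 238.70983109571242 206.12927674317888
button_top 0.37 [211.8, 201.0, 221.3, 206.3] 216.84615384615384 201.56410256410257
button_top 0.34 [188.7, 172.7, 288.3, 244.5] 238.7216673903604 205.94963091619627
tee_grip 0.54 [221.3, 180.6, 236.5, 197.6] 230.01136363636363 188.4318181818182
side [[472.3094587    0.         255.31357684]
 [  0.         472.3094587  189.27007015]
 [  0.           0.           1.        ]] [[-0.99413706 -0.10628719  0.01986313]
 [-0.0802196   0.60182471 -0.7945891 ]
 [ 0.07250052 -0.79152388 -0.60682256]] [0.54412519 0.1360593  1.59083811]
chest 0.91 [223.4, 142.8, 302.6, 238.2] 262.0115292233787 188.91240992794235
latch_plate 0.61 [220.2, 143.2, 300.4, 212.1] 260.7476201018375 177.654859419969
tee_grip 0.45 [274.1, 168.5, 285.0, 185.8] 279.04 174.76
```

View pics/scene0.png

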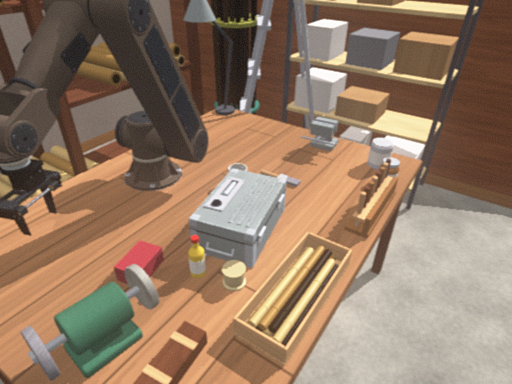

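View pics/side0.png

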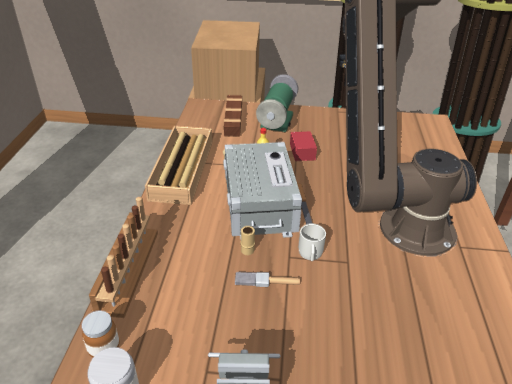

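Scene: chest centred at (240,215), black button at (217,202), tee at (230,188); side: the plate faces the robot, button about (275,155), tee at (279,175). Next I fit the chest pose to the masks.

```bash
cat > h.py <<'E'
from plant import r
import cv2,numpy as np
from scipy.optimize import minimize
from scipy.spatial.transform import Rotation as Ro
def proj(c,X):
    p=np.atleast_2d(X)@c["R"].T+c["t"]; p=p@c["intrinsics"].T; return p[:,:2]/p[:,2:]
def ray(c,uv,z):
    d=c["R"].T@np.linalg.solve(c["intrinsics"],[*uv,1.]); o=-c["R"].T@c["t"]; return o+d*(z-o[2])/d[2]
def toW(p,X):
    c,s=np.cos(p[2]),np.sin(p[2]); X=np.atleast_2d(X)
    return np.c_[p[0]+c*X[:,0]-s*X[:,1],p[1]+s*X[:,0]+c*X[:,1],X[:,2]]
def wristcam():
    s=r.read_state(); c=r.camera("wrist"); T=np.eye(4); T[:3,:3]=Ro.from_quat(s["tcp_rot"]).as_matrix();T[:3,3]=s["position"]
    M=np.linalg.inv(T@c["mount"]); c["R"]=M[:3,:3]; c["t"]=M[:3,3]; return c,s
def intool(X,s):  # world point(s) -> tool coordinates in cm
    return Ro.from_quat(s["tcp_rot"]).inv().apply(np.atleast_2d(X)-s["position"])*100
E
python3 - <<'E'
from h import *
box=np.array([[x,y,z] for x in(-.11,.11) for y in(-.17,.17) for z in(0,.14)])
cs=[]
for n in("scene","side"):
    c=r.camera(n);c["m"]=r.outline_of(n,"chest")[0]["mask"];cs.append(c)
    for t in("tee_grip","button_top"):
        for d in r.outline_of(n,t)[:1]:
            ys,xs=np.nonzero(d["mask"]);print(n,t,d["p"],ray(c,(xs.mean(),ys.mean()),.147))
def cost(p):
    e=0
    for c in cs:
        S=4;h=cv2.convexHull((proj(c,toW(p,box))*S).astype(np.float32)).astype(np.int32)
        im=np.zeros((384*S,512*S),np.uint8);cv2.fillConvexPoly(im,h,1)
        m=cv2.resize(c["m"].astype(np.uint8),None,fx=S,fy=S,interpolation=cv2.INTER_NEAREST)
        e+=1-(im&m).sum()/(im|m).sum()
    return e
best=min((minimize(cost,[.65,-.1,a],method="Nelder-Mead",options=dict(initial_simplex=np.array([[.65,-.1,a],[.7,-.1,a],[.65,-.04,a],[.65,-.1,a+.2]]))) for a in(-.2,0.1)),key=lambda q:q.fun)
p=best.x;print(p,best.fun)
print(toW(p,[[-.06,.035,.147],[-.06,-.07,.155]]))
for n in ("glue","mug","file","offcut","twine","carton","brush"):
  for c,k in zip(cs,("scene","side")):
    for d in r.outline_of(k,n)[:1]: ys,xs=np.nonzero(d["mask"]);print(n,k,d["p"],ray(c,(xs.mean(),ys.mean()),.04).round(3))
np.save("p.npy",p)
E
```

```text
scene tee_grip 0.57 [ 0.48289388 -0.06458272  0.147     ]
[ 0.54170883 -0.07674389  0.22277181] 0.10827345553078815
[[ 0.47545882 -0.05586481  0.147     ]
 [ 0.49865686 -0.15827014  0.155     ]]
glue scene 0.82 [ 0.538 -0.316  0.04 ]
glue side 0.55 [ 0.567 -0.466  0.04 ]
file scene 0.44 [ 0.393 -0.418  0.04 ]
file side 0.57 [ 0.382 -0.028  0.04 ]
offcut scene 0.23 [0.53 0.26 0.04]
offcut side 0.78 [0.555 0.166 0.04 ]
twine scene 0.62 [ 0.678 -0.307  0.04 ]
carton scene 0.68 [ 0.395 -0.419  0.04 ]
carton side 0.75 [ 0.398 -0.413  0.04 ]
brush scene 0.53 [0.516 0.261 0.04 ]
brush side 0.67 [0.493 0.32  0.04 ]
```

Emit:
drive_tool:
  increments:
    - {"gripper":0,"translation":[4,-3.7,-2.5],"dr":[0,0,0]}
    - {"gripper":0,"translation":[4,-3.7,-2.5],"dr":[0,0,0]}
    - {"gripper":0,"translation":[4,-3.7,-2.5],"dr":[0,0,0]}
    - {"gripper":0,"translation":[4,-3.7,-2],"dr":[0,0,0]}
    - {"gripper":0,"translation":[4,-3.7,-2],"dr":[0,0,0]}
    - {"gripper":0,"translation":[4,-3.7,0],"dr":[0,0,0]}
    - {"gripper":0,"translation":[4,-3.7,0],"dr":[0,0,0]}
    - {"gripper":0,"translation":[4,-3.7,0],"dr":[0,0,0]}
    - {"gripper":0,"translation":[4,-3.7,0],"dr":[0,0,0]}
    - {"gripper":0,"translation":[4,-3.7,0],"dr":[0,0,0]}
    - {"gripper":0,"translation":[0,0,0],"dr":[0,0,-0.18]}
    - {"gripper":0,"translation":[0,0,0],"dr":[0,0,-0.18]}
    - {"gripper":0,"translation":[0,0,0],"dr":[0,0,-0.18]}
    - {"gripper":0,"translation":[0,0,0],"dr":[0,0,-0.18]}
    - {"gripper":0,"translation":[0,0,0],"dr":[0,0,-0.18]}
    - {"gripper":0,"translation":[0,0,0],"dr":[0,0,-0.18]}
    - {"gripper":0,"translation":[0,0,0],"dr":[0,0,-0.18]}
    - {"gripper":0,"translation":[0,0,0],"dr":[0,0,-0.18]}
    - {"gripper":0,"translation":[0,0,0],"dr":[0,0,0]}

```text
time: 3.98
position: [0.4635, -0.1006, 0.3297]
tcp_rot: [0.624, 0.781, -0.0, 0.0]
force: [-0.8, 0.6, 0.3]
finger_gap: 0.0005
gripper_force: 0.0
```

```bash
python3 - <<'E'
from h import *
p=np.load("p.npy")
c,s=wristcam();cv2.imwrite("pics/w1.png",c["image"]);print(s["position"],s["tcp_rot"],s["q"],s["force"])
print(proj(c,toW(p,[[-.06,.035,.147],[-.06,-.07,.155]])))
for n,z in(("tee_grip",.142),("button_top",.152),("latch_plate",.145)):
    for d in r.outline_of("wrist",n)[:2]:
        ys,xs=np.nonzero(d["mask"]);print(n,d["p"],d["rect"],xs.mean(),ys.mean(),ray(c,(xs.mean(),ys.mean()),z))
E
```

```text
[ 0.46354653 -0.10058426  0.32969123] [ 6.24497918e-01  7.81026467e-01 -1.54330768e-05  8.61541709e-05] [-3.53010116e-01  1.62533751e-01  1.73893733e+00 -8.85297034e-05
  1.23996784e+00 -5.74800649e-01] [-0.8261121   0.64006565  0.27985059]
[[279.98463718 130.77606348]
 [278.69913273 228.48853537]]
tee_grip 0.84 [266.1, 90.9, 287.8, 174.2] 278.58044806517313 130.9246435845214 [ 0.47450751 -0.05687226  0.142     ]
button_top 0.75 [267.8, 216.2, 294.3, 244.0] 277.90444444444444 228.89555555555555 [ 0.4983857  -0.16015838  0.152     ]
latch_plate 0.71 [224.9, 0.0, 461.5, 299.3] 339.6899966870674 131.351554462869 [ 0.5357973 -0.0431012  0.145    ]
```

View pics/w1.png

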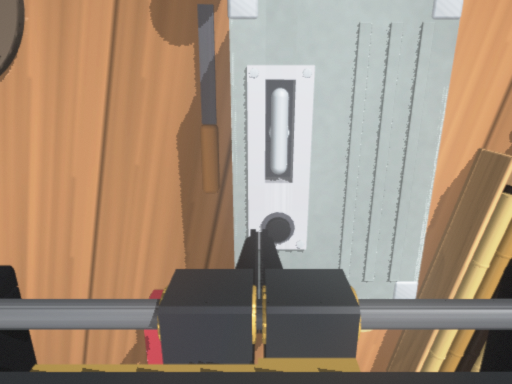

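The wrist view agrees with the fit: tee at (279,131), button at (278,229), bar along the tool's x. I go above the button and press.

Emit:
drive_tool:
  increments:
    - {"gripper":0,"translation":[-3.3,1.1,4],"dr":[0,0,0]}
    - {"gripper":0,"translation":[-3.2,1,5],"dr":[0,0,0]}
    - {"gripper":0,"translation":[0,0,5],"dr":[0,0,0]}
    - {"gripper":0,"translation":[0,0,2.4],"dr":[0,0,0]}
    - {"gripper":0,"translation":[0,0,0.5],"dr":[0,0,0]}
    - {"gripper":0,"translation":[0,0,0.3],"dr":[0,0,0]}
    - {"gripper":0,"translation":[0,0,0.3],"dr":[0,0,0]}
    - {"gripper":0,"translation":[0,0,0.3],"dr":[0,0,0]}
    - {"gripper":0,"translation":[0,0,0.1],"dr":[0,0,0]}
    - {"gripper":0,"translation":[0,0,0],"dr":[0,0,0]}

```text
time: 5.42
position: [0.4988, -0.1595, 0.1509]
tcp_rot: [0.624, 0.781, 0.0, 0.001]
force: [0.5, -0.5, 2.1]
finger_gap: 0.0
gripper_force: 1.3
```

```bash
python3 - <<'E'
from h import *
c,s=wristcam();cv2.imwrite("pics/w2.png",c["image"]);print(s["position"],s["force"])
for d in r.outline_of("wrist","tee_grip")[:2]:
    ys,xs=np.nonzero(d["mask"]);print(d["p"],d["rect"]);print([ray(c,(xs.mean(),ys.mean()),z).round(4) for z in(.142,.174)])
print(proj(c,[[.4747,-.0565,.138],[.4747,-.0565,.174]]))
E
```

```text
[ 0.49880835 -0.15949988  0.15093405] [ 0.53934336 -0.52667784  2.12260976]
0.68 [230.4, 0.0, 285.1, 150.2]
[array([ 0.4779, -0.0696,  0.142 ]), array([ 0.4782, -0.0709,  0.174 ])]
[[257.70122197  41.20609536]
 [257.47061532  29.74521192]]
```

Emit:
drive_tool:
  increments:
    - {"gripper":0,"translation":[0,0,0.1],"dr":[0,0,0]}
    - {"gripper":0,"translation":[0,0,0.1],"dr":[0,0,0]}
    - {"gripper":0,"translation":[0,0,0],"dr":[0,0,0]}

```text
time: 5.9
position: [0.4986, -0.1595, 0.1488]
tcp_rot: [0.624, 0.781, 0.0, 0.0]
force: [2.6, -1.3, 4.2]
finger_gap: 0.0006
gripper_force: 2.3
```

```bash
python3 - <<'E'
from h import *
c,s=wristcam();cv2.imwrite("pics/w3.png",np.hstack([cv2.imread("pics/w2.png")[:200,150:400],c["image"][:200,150:400]]));print(s["position"],s["force"])
E
```

```text
[ 0.49862673 -0.15950091  0.14877459] [ 2.6238529  -1.31214223  4.17904479]
```

View pics/w3.png

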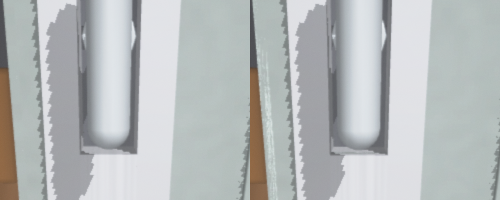

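The bar casts a wide shadow in both pictures, so it looks popped. I rise above it and check.

Emit:
drive_tool:
  increments:
    - {"gripper":0,"translation":[0,0,-4],"dr":[0,0,0]}
    - {"gripper":6,"translation":[0,0,-5],"dr":[0,0,0]}
    - {"gripper":6,"translation":[0,0,-5],"dr":[0,0,0]}
    - {"gripper":6,"translation":[3,0,0],"dr":[0,0,0]}
    - {"gripper":6,"translation":[2.6,0,0],"dr":[0,0,0]}
    - {"gripper":6,"translation":[0,0,0],"dr":[0,0,0]}

```text
time: 6.7
position: [0.4853, -0.1036, 0.2884]
tcp_rot: [0.623, 0.782, -0.0, -0.001]
force: [0.5, -0.5, -1.3]
finger_gap: 0.0449
gripper_force: 0.0
```

```bash
python3 - <<'E'
from h import *
p=np.load("p.npy")
c,s=wristcam();cv2.imwrite("pics/w4.png",c["image"]);print(s["position"],s["finger_gap"])
for d in r.outline_of("wrist","tee_grip")[:2]:
    ys,xs=np.nonzero(d["mask"]);print(d["p"],d["rect"],xs.mean(),ys.mean());print([ray(c,(xs.mean(),ys.mean()),z).round(4) for z in(.138,.174)])
    rc=cv2.minAreaRect(np.c_[xs,ys].astype(np.float32));print(rc)
for z in(.138,.174): print(z,proj(c,toW(p,[[-.06,.035-.045,z],[-.06,.035+.045,z]])))
E
```

```text
[ 0.48527029 -0.10359611  0.28840526] 0.044940189381325275
0.82 [247.0, 80.2, 270.7, 189.1] 259.5377839592026 132.7060732498841
[array([ 0.4759, -0.0613,  0.138 ]), array([ 0.4748, -0.0568,  0.174 ])]
((259.5, 133.0), (108.0, 23.0), 90.0)
0.138 [[260.26459165 173.97548541]
 [260.62294343  75.56090081]]
0.174 [[260.36667012 184.16413599]
 [260.78109564  74.18396499]]
```

View pics/w4.png

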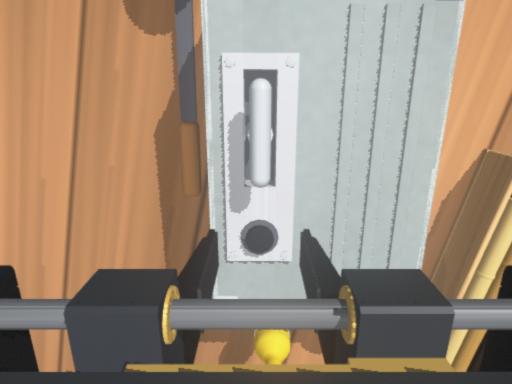

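Popped out: bar length 108 px matches height 0.174; centre at (260,133). Now grip it.

Emit:
drive_tool:
  increments:
    - {"gripper":6,"translation":[2.4,0,2],"dr":[0,0,0]}
    - {"gripper":6,"translation":[2.4,0,2],"dr":[0,0,0]}
    - {"gripper":6,"translation":[0,0,4],"dr":[0,0,0]}
    - {"gripper":6,"translation":[0,0,3],"dr":[0,0,0]}
    - {"gripper":6,"translation":[0,0,1.7],"dr":[0,0,0]}
    - {"gripper":6,"translation":[0,0,0],"dr":[0,0,0]}
    - {"gripper":1,"translation":[0,0,0],"dr":[0,0,0]}
    - {"gripper":1,"translation":[0,0,0],"dr":[0,0,0]}
    - {"gripper":1,"translation":[0,0,0],"dr":[0,0,0]}
    - {"gripper":1,"translation":[0,0,0],"dr":[0,0,0]}
    - {"gripper":1,"translation":[0,0,0],"dr":[0,0,0]}
    - {"gripper":1,"translation":[0,0,0],"dr":[0,0,0]}
  newtons: 30

```text
time: 8.3
position: [0.4756, -0.0579, 0.1618]
tcp_rot: [0.624, 0.781, 0.0, 0.0]
force: [0.7, 0.3, 2.0]
finger_gap: 0.0174
gripper_force: 30.0
```

Emit:
drive_tool:
  increments:
    - {"gripper":1,"translation":[0,0,0],"dr":[0,0,-0.158]}
    - {"gripper":1,"translation":[0,0,0],"dr":[0,0,-0.158]}
    - {"gripper":1,"translation":[0,0,0],"dr":[0,0,-0.158]}
    - {"gripper":1,"translation":[0,0,0],"dr":[0,0,-0.158]}
    - {"gripper":1,"translation":[0,0,0],"dr":[0,0,-0.158]}
    - {"gripper":1,"translation":[0,0,0],"dr":[0,0,-0.158]}
    - {"gripper":1,"translation":[0,0,0],"dr":[0,0,-0.158]}
    - {"gripper":1,"translation":[0,0,0],"dr":[0,0,-0.158]}
    - {"gripper":1,"translation":[0,0,0],"dr":[0,0,-0.158]}
    - {"gripper":1,"translation":[0,0,0],"dr":[0,0,-0.158]}
    - {"gripper":1,"translation":[0,0,0],"dr":[0,0,-0.03]}
    - {"gripper":1,"translation":[0,0,0],"dr":[0,0,0]}

```text
time: 9.8
position: [0.4756, -0.0579, 0.1617]
tcp_rot: [-0.129, 0.992, 0.0, 0.0]
force: [-0.1, 1.7, 3.7]
finger_gap: 0.0178
gripper_force: 30.6
```

```bash
python3 - <<'E'
from h import *
c,s=wristcam();cv2.imwrite("pics/w5.png",c["image"]);print(s["position"],s["tcp_rot"],s["force"],s["torque"],s["q"])
E
```

```text
[ 0.4756187  -0.05793078  0.16174881] [-1.29092210e-01  9.91632559e-01  8.48355101e-06  2.64206286e-04] [-0.07342547  1.65619543  3.69388092] [ 0.40740204 -0.30489634 -0.62610031] [-2.59304874e-01  3.56252459e-01  1.96953700e+00  2.96712283e-04
  8.15320662e-01 -2.08921154e+00]
```

View pics/w5.png

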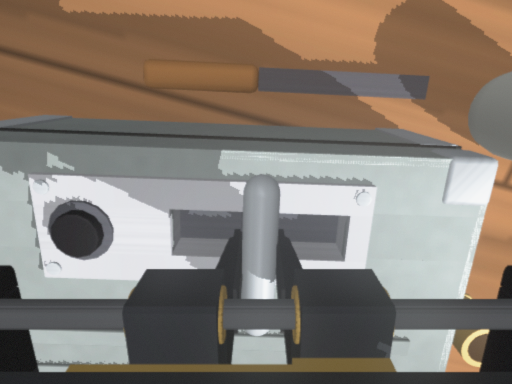

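Picture: the bar (262,230) now lies across its dish, at the stop (0.6 N m). Now lift along the hinge arc.

Emit:
drive_tool:
  increments:
    - {"gripper":1,"translation":[0,0,0],"dr":[0,0,0.025]}
    - {"gripper":1,"translation":[-0.28,0,-0.68],"dr":[0,0.04,0]}
    - {"gripper":1,"translation":[-0.28,0,-0.68],"dr":[0,0.04,0]}
    - {"gripper":1,"translation":[-0.55,0,-1.34],"dr":[0,0.08,0]}
    - {"gripper":1,"translation":[-0.55,0,-1.34],"dr":[0,0.08,0]}
    - {"gripper":1,"translation":[-0.55,0,-1.34],"dr":[0,0.08,0]}
    - {"gripper":1,"translation":[0,0,0],"dr":[0,0,0]}

```text
time: 10.72
position: [0.5035, -0.0515, 0.2119]
tcp_rot: [-0.117, 0.98, -0.02, -0.159]
force: [-1.9, -3.1, 4.3]
finger_gap: 0.0173
gripper_force: 30.1
```

Emit:
drive_tool:
  increments:
    - {"gripper":1,"translation":[-0.55,0,-1.34],"dr":[0,0.08,0]}
    - {"gripper":1,"translation":[-0.55,0,-1.34],"dr":[0,0.08,0]}
    - {"gripper":1,"translation":[-0.55,0,-1.34],"dr":[0,0.08,0]}
    - {"gripper":1,"translation":[-0.55,0,-1.34],"dr":[0,0.08,0]}
    - {"gripper":1,"translation":[-0.55,0,-1.34],"dr":[0,0.08,0]}
    - {"gripper":1,"translation":[0,0,0],"dr":[0,0,0]}

```text
time: 11.48
position: [0.5568, -0.0394, 0.2579]
tcp_rot: [-0.11, 0.929, -0.043, -0.351]
force: [-0.5, -6.6, 5.6]
finger_gap: 0.0174
gripper_force: 30.0
```

```bash
python3 - <<'E'
from h import *
s=r.read_state();print(s["position"],s["tcp_rot"],s["force"],s["torque"],s["q"],s["finger_gap"])
c=r.camera("side");cv2.imwrite("pics/s5.png",cv2.resize(c["image"][100:280,180:420],None,fx=3,fy=3))
E
```

```text
[ 0.55677044 -0.0394179   0.25788677] [-0.11009913  0.9289876  -0.04283308 -0.35074998] [-0.52572733 -6.64884428  5.61534339] [-0.77495757  0.0593649   0.48939431] [-0.08582914  0.66930628  1.28851222 -0.22312304  1.87227466 -1.88237802] 0.017403079558145435
```

View pics/s5.png

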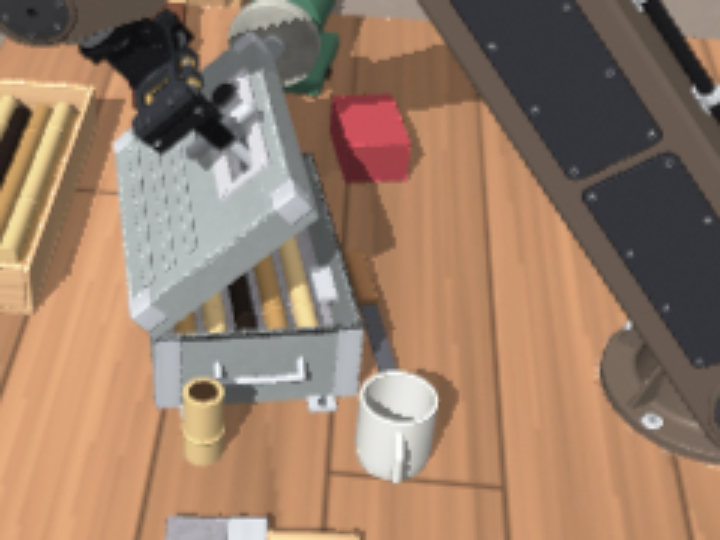

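The lid is part-way up (~0.7 rad), bar between the fingers, the bystanders untouched. I let go and back off along the lid's normal.

Emit:
drive_tool:
  increments:
    - {"gripper":6,"translation":[0,0,0],"dr":[0,0,0]}
    - {"gripper":6,"translation":[0,0,0],"dr":[0,0,0]}
    - {"gripper":6,"translation":[0,0,0],"dr":[0,0,0]}
    - {"gripper":6,"translation":[0,0,0],"dr":[0,0,0]}
    - {"gripper":6,"translation":[0,0,-1],"dr":[0,0,0]}
    - {"gripper":6,"translation":[0,0,-3],"dr":[0,0,0]}
    - {"gripper":6,"translation":[0,0,-4],"dr":[0,0,0]}
    - {"gripper":0,"translation":[0,0,-4],"dr":[0,0,0]}
    - {"gripper":0,"translation":[0,0,0],"dr":[0,-0.18,0]}
    - {"gripper":0,"translation":[0,0,0],"dr":[0,-0.18,0]}
    - {"gripper":0,"translation":[0,0,0],"dr":[0,-0.18,0]}
    - {"gripper":0,"translation":[0,0,0],"dr":[0,-0.18,0]}
    - {"gripper":0,"translation":[0,0,0],"dr":[0,0,0]}

```text
time: 13.15
position: [0.6323, -0.02, 0.3511]
tcp_rot: [-0.118, 0.993, -0.0, 0.002]
force: [0.1, 0.3, -0.8]
finger_gap: 0.0055
gripper_force: 0.0
```

```bash
python3 - <<'E'
from h import *
p=np.load("p.npy")
s=r.read_state();print(s["position"],s["tcp_rot"],s["force"],s["q"],s["finger_gap"])
X=toW(p,[[-.14,0,.34],[-.14,0,.225],[-.075,0,.225],[.06,0,.30]]);print(X,intool(X,s))
E
```

```text
[ 0.63233626 -0.02002576  0.35107474] [-1.17996334e-01  9.93012509e-01 -3.57824080e-04  1.70144100e-03] [ 0.07272568  0.31195368 -0.81657284] [-1.36083361e-01  4.04295987e-01  1.33961944e+00  1.66200501e-04
  1.39420375e+00 -1.94345271e+00] 0.005522301634555503
[[ 0.4051684  -0.10767462  0.34      ]
 [ 0.4051684  -0.10767462  0.225     ]
 [ 0.46856217 -0.09331393  0.225     ]
 [ 0.60022616 -0.06348787  0.3       ]] [[24.14173209 -3.19607595  1.03149614]
 [24.17962068 -3.18328593 12.53142661]
 [17.68027256 -3.27279109 12.55293943]
 [ 4.1569165  -3.46702774  5.09766525]]
```

Emit:
drive_tool:
  increments:
    - {"gripper":0,"translation":[4.5,-0.6,0],"dr":[0,0,0]}
    - {"gripper":0,"translation":[4.5,-0.6,0],"dr":[0,0,0]}
    - {"gripper":0,"translation":[4.5,-0.6,0],"dr":[0,0,0]}
    - {"gripper":0,"translation":[4.5,-0.6,0],"dr":[0,0,0]}
    - {"gripper":0,"translation":[4.7,-0.8,0],"dr":[0,0,0]}
    - {"gripper":0,"translation":[0,0,4.2],"dr":[0,0,0]}
    - {"gripper":0,"translation":[0,0,4.2],"dr":[0,0,0]}
    - {"gripper":0,"translation":[0,0,4.2],"dr":[0,0,0]}
    - {"gripper":0,"translation":[0,0,0],"dr":[0,0,0]}

```text
time: 14.28
position: [0.4201, -0.104, 0.2212]
tcp_rot: [-0.119, 0.993, 0.001, -0.003]
force: [1.0, -0.4, 0.7]
finger_gap: 0.0002
gripper_force: 0.0
```

```bash
python3 - <<'E'
from h import *
p=np.load("p.npy")
s=r.read_state();print(s["position"],s["force"],s["q"])
th=np.arange(.6,1.46,.1)
X=toW(p,np.c_[.11-.22*np.cos(th)-.01,0*th,.1+.22*np.sin(th)-.02]);print(np.c_[th,intool(X,s)].round(2))
c=r.camera("side");cv2.imwrite("pics/s6.png",cv2.resize(c["image"][100:280,180:420],None,fx=3,fy=3))
E
```

```text
[ 0.4201491  -0.10399862  0.22119635] [ 0.98655079 -0.39551915  0.67706264] [-3.95126256e-01  2.11711482e-01  1.99031783e+00 -7.23299363e-04
  9.46421204e-01 -2.20330168e+00]
[[  0.6   -4.31  -0.1    1.67]
 [  0.7   -5.63  -0.11  -0.09]
 [  0.8   -7.12  -0.13  -1.7 ]
 [  0.9   -8.76  -0.15  -3.17]
 [  1.   -10.54  -0.17  -4.46]
 [  1.1  -12.44  -0.2   -5.56]
 [  1.2  -14.45  -0.22  -6.47]
 [  1.3  -16.53  -0.25  -7.18]
 [  1.4  -18.67  -0.28  -7.67]]
```

View pics/s6.png

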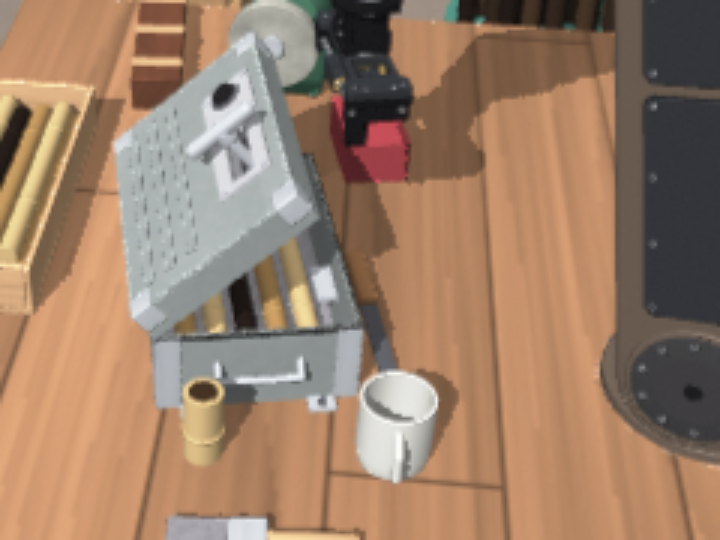

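The lid stays up and the closed fingers stand in front of its edge. Pushing along the edge's arc.

Emit:
drive_tool:
  increments:
    - {"gripper":0,"translation":[-3,0,0],"dr":[0,0,0]}
    - {"gripper":0,"translation":[-2.6,0,0],"dr":[0,0,0]}
    - {"gripper":0,"translation":[-0.75,0,-0.8],"dr":[0,0,0]}
    - {"gripper":0,"translation":[-0.75,0,-0.8],"dr":[0,0,0]}
    - {"gripper":0,"translation":[-0.82,0,-0.74],"dr":[0,0,0]}
    - {"gripper":0,"translation":[-0.82,0,-0.74],"dr":[0,0,0]}
    - {"gripper":0,"translation":[-0.9,0,-0.65],"dr":[0,0,0]}
    - {"gripper":0,"translation":[-0.9,0,-0.65],"dr":[0,0,0]}
    - {"gripper":0,"translation":[-0.95,0,-0.55],"dr":[0,0,0]}
    - {"gripper":0,"translation":[-0.95,0,-0.55],"dr":[0,0,0]}
    - {"gripper":0,"translation":[-1,0,-0.45],"dr":[0,0,0]}
    - {"gripper":0,"translation":[-1,0,-0.45],"dr":[0,0,0]}
    - {"gripper":0,"translation":[-1,0,-0.35],"dr":[0,0,0]}
    - {"gripper":0,"translation":[-1,0,-0.35],"dr":[0,0,0]}
    - {"gripper":0,"translation":[0,0,0],"dr":[0,0,0]}

```text
time: 16.2
position: [0.5809, -0.0653, 0.2935]
tcp_rot: [-0.118, 0.993, 0.0, 0.0]
force: [-0.3, 0.2, -0.5]
finger_gap: 0.0004
gripper_force: 0.0
```

Emit:
drive_tool:
  increments:
    - {"gripper":0,"translation":[-0.7,0,-0.2],"dr":[0,0,0]}
    - {"gripper":0,"translation":[-0.7,0,-0.2],"dr":[0,0,0]}
    - {"gripper":0,"translation":[-0.5,0,-0.1],"dr":[0,0,0]}
    - {"gripper":0,"translation":[-0.3,0,0],"dr":[0,0,0]}

```text
time: 16.7
position: [0.6014, -0.0605, 0.2987]
tcp_rot: [-0.118, 0.993, -0.0, -0.001]
force: [-8.4, -3.1, 5.7]
finger_gap: 0.0004
gripper_force: 4.6
```

```bash
python3 - <<'E'
from h import *
s=r.read_state();print(s["position"],s["force"])
c=r.camera("side");cv2.imwrite("pics/s7.png",cv2.resize(c["image"][100:280,180:420],None,fx=3,fy=3))
E
```

```text
[ 0.60143311 -0.06046987  0.29873643] [-8.39373821 -3.0650678   5.70460628]
```

View pics/s7.png

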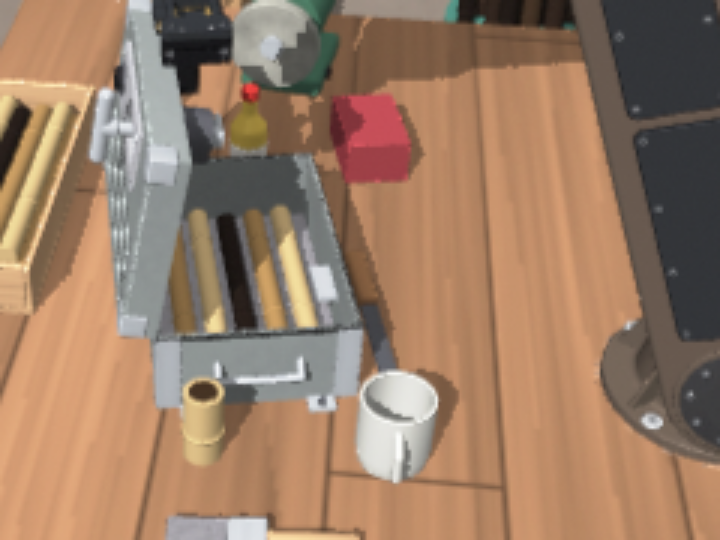

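The lid stands nearly upright with the fingers on its edge. I press a little further to feel the stop.

Emit:
drive_tool:
  increments:
    - {"gripper":0,"translation":[-0.3,0,0],"dr":[0,0,0]}
    - {"gripper":0,"translation":[-0.3,0,0],"dr":[0,0,0]}
    - {"gripper":0,"translation":[0,0,0],"dr":[0,0,0]}

```text
time: 17.12
position: [0.6041, -0.0599, 0.2991]
tcp_rot: [-0.118, 0.993, -0.0, -0.004]
force: [-23.3, -5.1, 11.7]
finger_gap: 0.0005
gripper_force: 12.3
```

Firm stop (23 N, only 3 mm further). Back off and check.

Emit:
drive_tool:
  increments:
    - {"gripper":0,"translation":[2,0,0],"dr":[0,0,0]}
    - {"gripper":0,"translation":[4,0,0],"dr":[0,0,0]}
    - {"gripper":0,"translation":[4,0,-3],"dr":[0,0,0]}
    - {"gripper":0,"translation":[4,0,-4],"dr":[0,0,0]}
    - {"gripper":0,"translation":[0,0,0],"dr":[0,0,0]}
    - {"gripper":0,"translation":[0,0,0],"dr":[0,0,0]}

```text
time: 17.88
position: [0.4715, -0.0918, 0.3682]
tcp_rot: [-0.118, 0.993, 0.0, 0.0]
force: [-0.5, 0.1, -0.5]
finger_gap: 0.0007
gripper_force: 0.0
```

```bash
python3 - <<'E'
from h import *
p=np.load("p.npy")
s=r.read_state();print(s["position"],s["force"],s["time"])
c=r.camera("side");im=cv2.resize(c["image"][100:280,180:420],None,fx=3,fy=3)
# overlay predicted lid front edge & top front edge for 1.3 (red), 1.4 (green)
for th,col in((1.3,(0,0,255)),(1.4,(0,255,0))):
  rr=np.array([-np.cos(th),np.sin(th)]);n=np.array([np.sin(th),np.cos(th)])
  P=[]
  for a,b,y in((.22,0,-.17),(.22,0,.17),(.22,.04,.17),(.22,.04,-.17)):
    q=a*rr+b*n;P.append([.11+q[0],y,.1+q[1]])
  uv=((proj(c,toW(p,P))-[180,100])*3).astype(np.int32);cv2.polylines(im,[uv],True,col,1)
cv2.imwrite("pics/s8.png",im)
E
```

```text
[ 0.4715237  -0.09181777  0.36819358] [-0.51802145  0.12047048 -0.49787141] 17.875
```

View pics/s8.png

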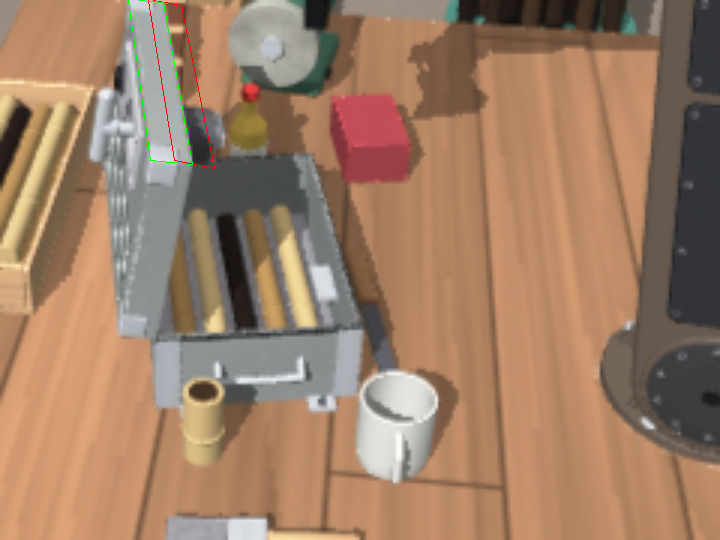

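The lid's edge matches the green 1.40 rad outline. It is fully open, the bystanders are in place and the robot is clear of everything.

```bash
python3 -c "
from plant import r
print(r.finish_job())"
```

```text
the job is handed in; nothing more can be done
None
```

The chest is open and the job handed in at about 18 s: the button was pressed, the handle turned to its stop, the lid lifted part-way and released, then pushed up to its stop at about 1.40 rad. In the last picture the lid is standing open with the gripper clear, and none of the bystanders in view have moved.

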